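# Load a swing-out centrifuge rotor in balance

## Task

Load the centrifuge rotor so that it is balanced: put the two tall and the two short capped tubes into its four buckets, each straight across the hub from the one like it, seated fully home on the bucket's floor. The narrow-necked vial has no partner, so stand it upright in the middle of the square tray to wait for the next run. Keep all five upright throughout, and leave everything let go of and at rest.

Things in the scene. Friction and masses are not known exactly. Their poses are not given: they have to be found in the camera images.
- tall_1: A tall orange-capped centrifuge tube standing upright and loose on the bench: frosted barrel 29 mm in diameter with a white band, ribbed screw cap 36 mm in diameter and 22 mm high, 120 mm high in all (one of two alike). Origin at the centre of its underside, z up its axis. 40 to 80 g. Plain to grip by the cap, 12 mm below its top.
- tall_2: A tall orange-capped centrifuge tube standing upright and loose on the bench: frosted barrel 29 mm in diameter with a white band, ribbed screw cap 36 mm in diameter and 22 mm high, 120 mm high in all (one of two alike). Origin at the centre of its underside, z up its axis. 40 to 80 g. Plain to grip by the cap, 12 mm below its top.
- short_1: A short orange-capped centrifuge tube standing upright and loose on the bench: frosted barrel 29 mm in diameter with a white band, ribbed screw cap 31 mm in diameter and 22 mm high, 98 mm high in all (one of two alike). Origin at the centre of its underside, z up its axis. 30 to 65 g. Plain to grip by the cap, 12 mm below its top.
- short_2: A short orange-capped centrifuge tube standing upright and loose on the bench: frosted barrel 29 mm in diameter with a white band, ribbed screw cap 31 mm in diameter and 22 mm high, 98 mm high in all (one of two alike). Origin at the centre of its underside, z up its axis. 30 to 65 g. Plain to grip by the cap, 12 mm below its top.
- vial: The only vial: narrow-necked, with an orange cap, standing upright and loose on the bench. Body 27 mm in diameter, cap 23 mm in diameter and 22 mm high, 78 mm high in all. Origin at the centre of its underside, z up its axis. 25 to 50 g. Plain to grip by the cap, 12 mm below its top.
- bucket_1: One of the rotor's four like buckets, 82 mm from the hub at the ends of a cross: neighbours 116 mm apart, facing pairs 164 mm. Steel cup with white liner; mouth 50 mm wide, narrowing over 10 mm to a straight 35 mm bore. Origin in the middle of the bore on the axis of its pins, 62 mm above the bench; rim 12 mm above it, bore's floor 34 mm below it. x points away from the hub, z up.
- bucket_2: Like bucket_1 in every way (82 mm from the hub; rim 12 mm above the origin, floor 34 mm below, bore 35 mm, mouth 50 mm). It can swing on its pins, foot outward, when pushed, against a light spring, and hangs upright again by itself.
- bucket_3: Like bucket_1 in every way (82 mm from the hub; rim 12 mm above the origin, floor 34 mm below, bore 35 mm, mouth 50 mm). The rotor, an aluminium cross on a low round stand, is fixed to the bench.
- bucket_4: Like bucket_1 in every way (82 mm from the hub; rim 12 mm above the origin, floor 34 mm below, bore 35 mm, mouth 50 mm). Nothing of the empty rotor stands more than 91 mm above the bench (the hub nut).
- tray: The small square white plastic tray, open at the top, empty, 103 x 103 mm over its rim and 34 mm high, fixed to the bench; its flat floor inside is 90 mm square and 3 mm thick. Origin at the centre of its underside, x and y along its sides, z up.
Not all that is in view belongs to the job. Leave any purple look-alike of the tall_2 alone.

How it is judged:
By the outcome, as a careful person would: the job done as asked, in the order asked, and still so for the second after the job is handed in, with the robot touching nothing.
It also fails if it takes over 128 s, if anything falls off the work surface, if the arm or the gripper's body presses on something with over 40 N, if the wrist force passes 120 N, or if a joint passes its speed limit or range.

## Robot

A 6-joint arm with a two-finger parallel gripper is mounted at the origin on a cart in front of the work surface, level with it; the furniture and walls round the work are solid. World frame = base frame: x ahead of the robot, y to its left, z up, the work surface at z = 0. Lengths are in m, angles in rad, forces in N, time in s.
With the tool pointing down it reaches from about 0.325 to 0.775 m from the base axis. Payload 9.3 kg.
Tool frame: the origin (TCP) lies midway between the tips of the shut fingers; the grasp point (between the pads) lies behind it (manip.tcp_to_grasp is the z of the grasp point in the tool frame, in m); z points along the fingers, y is the line along which they close (so a half turn about z gives the same grasp; the last joint's range is limited). The gripper opens to 85 mm and grips with 20 to 120 N. Pads are 22 mm wide; open, the fingers measure 114 mm over their backs; the gripper's body (76 mm by 85 mm) begins 54 mm behind the grasp point. The pads swing forward as they close: fully open they stand 13 mm farther back than shut.
Start: joints at [1.045, 0.259, 0.021, 1.334, 0, 1.418], TCP at [0.2, 0.512, 0.231] pointing down, gripper open.
Joint ranges: [-3.04, 3.04], [-0.91, 1.82], [-1.04, 1.36], [-1.92, 1.95], [-1.52, 1.45], [-3.14, 3.14]. Speed limits (rad/s): [2.22, 2.22, 2.79, 3.14, 3.14, 3.14].

## Interface

Orientations are given as a unit quaternion [w, x, y, z].
In Python, from bench import manip gives the robot as it stands.
- The arm moves only by the shell command python3 -m inch 'ROWS'. ROWS is JSON, a list of rows, each a list of 7 numbers: the shift along the world's x, y, z in cm, then the turn, a rotation vector about the world's x, y, z in degrees, then the closure, from -1 (fully open) to 1 (shut). A call has 1 to 8 rows; each row shifts and turns the commanded pose from where the row before left it; what a row does not reach is not made up. A row lasts 1/10 s, in which the tool goes at most 50 mm and 8.59 degrees, less where a joint would pass 70% of its speed; a pose out of reach is approached as far as the arm can. A call with a gripper value outside its range is refused whole. The fingers move at their own pace and stop on an object; the grip force is fixed at half the most. Time passes only in rows, so rows that do not move let the fingers close. It gives the time, the measured TCP pose, the force, the opening and the grip force at its end, in the units of the state.
- manip.observe(): the state, without advancing time (a new reading comes with each control period).
- manip.snapshot(name): name is "scene" or "top" or "wrist"; returns the picture (480x640x3 uint8, blue, green, red); there is no depth.
- manip.get_calibration(name): a dict with "fx", "fy", "cx", "cy" (pixels), "R" (3x3) and "t" (3): a world point X has camera coordinates R X + t; the wrist camera has in their place "hand_eye" (4x4, takes a point from camera to tool coordinates, whose origin is the TCP and whose axes are the flange's). Camera axes: x right, y down, z forward; pixel columns grow to the right and rows downward; lengths in m; the calibration is good to about 2 mm. A picture is of the moment at which its call begins: read the wrist's pose just before it. get_calibration takes no time and is no camera call.
- manip.hand_in(): hands the job in; it is judged then, once.
The state is a dict: "time_s": time; "joints": joint angles; "joint_vel": joint speeds; "joint_efforts": joint torques, N m; "ee_pos": TCP position; "eef_rot": TCP orientation; "contact_force": force on the tool from outside, world axes, zero at the start; "ft_torque": the same for the moment, N m; "opening": finger opening in m; "grip_force": force on a finger pad.
Only numpy, scipy, OpenCV 4.12 (cv2) and the standard library are available. Lean on these libraries where they do the work, as an engineer would, in place of code of your own. Each camera call takes 0.05 s, during which the arm holds its last target. There are 200 camera calls.

## Working session

There is one attempt and no reset: what is moved stays moved. The work goes in short steps, Python scripts to look and compute and a shell command to move; the robot and the scene stay as the last step left them, time stands still between calls to the robot, and variables do not carry over. Pictures are saved under pics/ and viewed, at most 18 in all, crops included, and the job is handed in when it is done.

```bash
mkdir -p pics; ls; python3 - <<'E'
from bench import manip
import cv2
for n in("scene","top"):
    cv2.imwrite(f"pics/{n}0.png",manip.snapshot(n)); print(n,manip.get_calibration(n))
print(manip.get_calibration("wrist"),manip.tcp_to_grasp);print(manip.observe())
E
```

```text
pics
scene {'fx': 538.4801214095851, 'fy': 538.4801214095851, 'cx': 314.0952003177453, 'cy': 236.82306910578788, 'R': array([[ 0.6724552 , -0.74013654,  0.00138039],
       [-0.40100157, -0.36589854, -0.83983093],
       [ 0.62209465,  0.56419514, -0.54284629]]), 't': array([-0.35044593,  0.26356143,  0.67683365])}
top {'fx': 624.2022692366382, 'fy': 624.2022692366382, 'cx': 311.29112146012613, 'cy': 235.61218998657128, 'R': array([[ 1.16543216e-02, -9.99930507e-01,  1.77724540e-03],
       [-9.78252858e-01, -1.17697263e-02, -2.07081671e-01],
       [ 2.07088198e-01,  6.74801010e-04, -9.78322045e-01]]), 't': array([-0.00187116,  0.55572793,  1.08645343])}
{'fx': 406.9127185579795, 'fy': 406.9127185579795, 'cx': 314.3659659747103, 'cy': 246.46308293106011, 'hand_eye': array([[-1.37511755e-03, -9.47520231e-01, -3.19692855e-01,
         8.15279175e-02],
       [ 9.99998857e-01, -1.50396935e-03,  1.56166799e-04,
        -5.22511973e-04],
       [-6.28779457e-04, -3.19692275e-01,  9.47521216e-01,
        -1.42480229e-01],
       [ 0.00000000e+00,  0.00000000e+00,  0.00000000e+00,
         1.00000000e+00]])} -0.0187
{'time_s': 0.1, 'joints': array([ 1.04540071e+00,  2.59144169e-01,  2.08178023e-02,  1.33366464e+00,
       -3.50586171e-05,  1.41821858e+00]), 'joint_vel': array([-0.00170014, -0.00066024,  0.00272119, -0.00084979, -0.00028195,
       -0.00038546]), 'joint_efforts': array([ 5.26502001e-03, -5.56691444e+01,  3.45072663e+01,  1.16137590e-02,
       -1.92691564e-04,  9.09471197e-06]), 'ee_pos': array([0.20020986, 0.51200005, 0.2307143 ]), 'eef_rot': array([-1.82102275e-04,  1.85331197e-01,  9.82675934e-01, -5.69174532e-04]), 'contact_force': array([0.42044102, 0.19092101, 0.55848064]), 'ft_torque': array([ 0.00568493,  0.00984702, -0.04038916]), 'grip_force': 0.0, 'opening': 0.08529744960310669}
```

View pics/scene0.png

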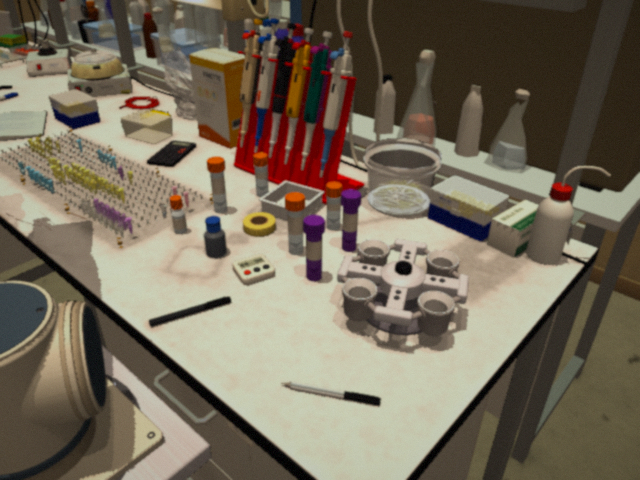

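View pics/top0.png

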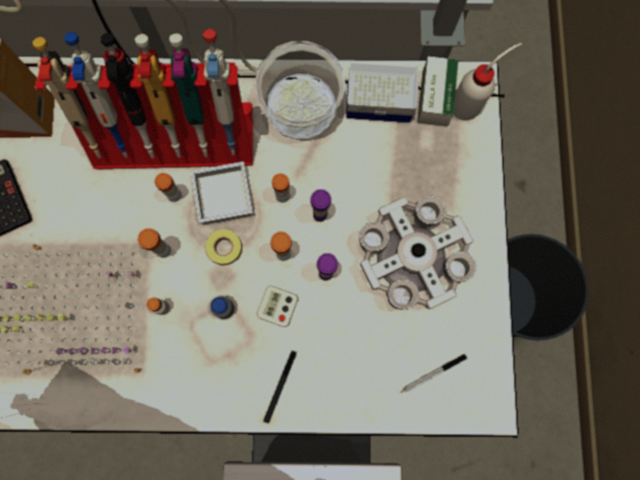

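```bash
cat > h.py <<'E'
import numpy as np,cv2
from bench import manip
from scipy.spatial.transform import Rotation as Ro
def cam(n,st=None):
    c=manip.get_calibration(n)
    K=(c['fx'],c['fy'],c['cx'],c['cy'])
    if n!='wrist': return K,c['R'].T,-c['R'].T@c['t']
    w,x,y,z=st['eef_rot'];R=Ro.from_quat([x,y,z,w]).as_matrix();H=c['hand_eye']
    return K,R@H[:3,:3],R@H[:3,3]+st['ee_pos']
def ray(C,u,v):
    K,R,o=C; return o,R@np.array([(u-K[2])/K[0],(v-K[3])/K[1],1.])
def plane(C,u,v,z):
    o,d=ray(C,u,v); return (o+d*(z-o[2])/d[2])[:2]
def tri(a,b):
    (o1,d1),(o2,d2)=a,b
    s=np.linalg.lstsq(np.c_[d1,-d2],o2-o1,rcond=None)[0]
    p,q=o1+s[0]*d1,o2+s[1]*d2
    return (p+q)/2,np.linalg.norm(p-q)
def proj(C,X):
    K,R,o=C; c=R.T@(np.array(X)-o); return K[0]*c[0]/c[2]+K[2],K[1]*c[1]/c[2]+K[3]
def orange(im,mn=25):
    h=cv2.cvtColor(im,cv2.COLOR_BGR2HSV)
    m=cv2.inRange(h,(4,140,90),(16,255,255))
    n,l,s,c=cv2.connectedComponentsWithStats(m)
    return [(c[i],s[i]) for i in range(1,n) if s[i][4]>mn]
E
python3 - <<'E'
from h import *
T,S=cam('top'),cam('scene')
t,s=cv2.imread('pics/top0.png'),cv2.imread('pics/scene0.png')
ss=orange(s)
print('scene',[(c.round(),st[4]) for c,st in ss])
for c,st in orange(t):
    best=sorted([(tri(ray(T,*c),ray(S,*d)),d) for d,_ in ss],key=lambda r:r[0][1])[:2]
    print(c.round(1),st[2:5],[(r[0][0].round(4),round(r[0][1],4),r[1].round()) for r in best])
P=np.array([plane(T,*p,.074) for p in [(373,239),(429,212),(459,268),(403,294)]])
print(P.round(4),P.mean(0),[np.linalg.norm(P[i]-P[(i+1)%4]).round(4) for i in range(4)])
cv2.imwrite('pics/c1.png',np.hstack([cv2.resize(t[160:330,340:490],None,fx=3,fy=3,interpolation=2)[:510],cv2.resize(t[150:320,140:260],None,fx=3,fy=3,interpolation=2)[:510,:350]]))
E
```

```text
scene [(array([307.,  45.]), np.int32(26)), (array([24., 50.]), np.int32(80)), (array([290.,  87.]), np.int32(69)), (array([230.,  71.]), np.int32(63)), (array([258.,  95.]), np.int32(37)), (array([224., 128.]), np.int32(683)), (array([245., 133.]), np.int32(27)), (array([260., 158.]), np.int32(205)), (array([215., 164.]), np.int32(241)), (array([333., 189.]), np.int32(253)), (array([295., 201.]), np.int32(351)), (array([176., 202.]), np.int32(160))]
[139.4  61.7] [ 5 13 29] [(array([0.774 , 0.2615, 0.3105]), np.float64(0.0169), array([307.,  45.])), (array([ 1.0345,  0.4071, -0.184 ]), np.float64(0.0296), array([333., 189.]))]
[162.9 181.1] [ 17  17 218] [(array([0.6466, 0.2749, 0.0908]), np.float64(0.0002), array([260., 158.])), (array([0.6032, 0.2308, 0.2513]), np.float64(0.0128), array([258.,  95.]))]
[280.1 181.8] [ 17  16 216] [(array([0.6473, 0.063 , 0.0911]), np.float64(0.0014), array([333., 189.])), (array([0.5583, 0.0476, 0.3838]), np.float64(0.0025), array([307.,  45.]))]
[  7.9 183.7] [ 7  6 28] [(array([ 0.7111,  0.7163, -0.208 ]), np.float64(0.0357), array([176., 202.])), (array([ 0.7107,  0.5969, -0.0474]), np.float64(0.0847), array([215., 164.]))]
[148.  238.4] [ 21  20 329] [(array([0.5363, 0.2897, 0.1101]), np.float64(0.0001), array([215., 164.])), (array([0.528 , 0.2584, 0.1987]), np.float64(0.0249), array([224., 128.]))]
[280.5 242. ] [ 20  21 325] [(array([0.5324, 0.0582, 0.1115]), np.float64(0.0001), array([295., 201.])), (array([0.4952, 0.0405, 0.3329]), np.float64(0.019), array([290.,  87.]))]
[153.  303.9] [ 13  13 133] [(array([0.4262, 0.2839, 0.0695]), np.float64(0.0), array([176., 202.])), (array([0.448 , 0.2362, 0.1581]), np.float64(0.0788), array([215., 164.]))]
[[ 0.5474 -0.1068]
 [ 0.5989 -0.2094]
 [ 0.4963 -0.2602]
 [ 0.4485 -0.1591]] [ 0.52280129 -0.18388451] [np.float64(0.1147), np.float64(0.1145), np.float64(0.1118), np.float64(0.1119)]
```

View pics/c1.png

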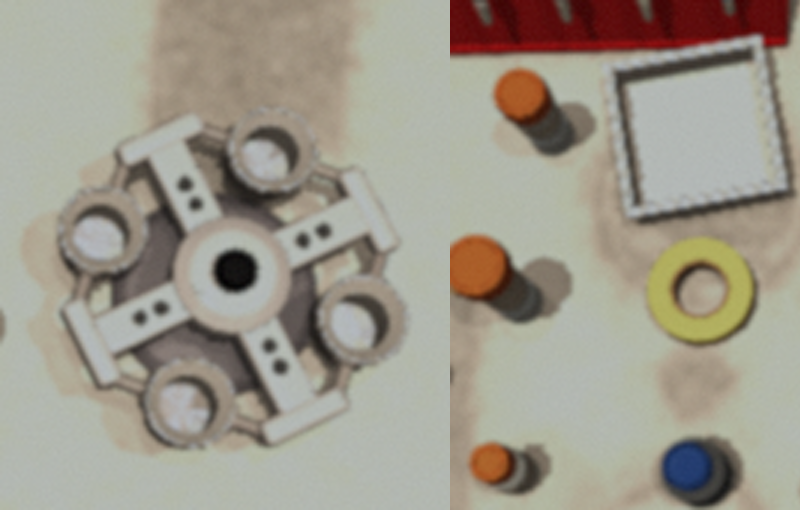

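Candidates (top image): tall tubes at (148,238) and (280,242). Short tubes at (163,181) and (280,182). Vial at (153,304). Look-alikes to leave are the purple caps at (320,200) and (327,265) and the blue vial at (221,307). Triangulated cap heights of 0.110, 0.091 and 0.069 m match the orange ones. The crop shows four empty buckets and the empty tray. Next is a wrist view of the rotor.

```bash

python3 -m inch '[[1.8,-4.2,0.3,0,0,0,-0.4],[1.8,-4.2,0.3,0,0,0,-0.4],[1.8,-4.2,0.3,0,0,0,-0.4],[1.8,-4.2,0.3,0,0,0,-0.4],[1.8,-4.2,0.3,0,0,0,-0.4],[1.8,-4.2,0.3,0,0,0,-0.4],[1.8,-4.2,0.3,0,0,0,-0.4],[1.8,-4.2,0.3,0,0,0,-0.4]]' | tail -3
python3 -m inch '[[1.8,-4.2,0.3,0,0,0,-0.4],[1.8,-4.2,0.3,0,0,0,-0.4],[1.8,-4.2,0.3,0,0,0,-0.4],[1.8,-4.2,0.3,0,0,0,-0.4],[1.8,-4.2,0.3,0,0,0,-0.4],[1.8,-4.2,0.3,0,0,0,-0.4],[1.8,-4.2,0.3,0,0,0,-0.4],[1.8,-4.2,0.3,0,0,0,-0.4]]' | tail -3
python3 -m inch '[[0,0,0,0,0,0,-0.4],[0,0,0,0,0,0,-0.4],[0,0,0,0,0,0,-0.4]]' | tail -3
python3 - <<'E'
from h import *
st=manip.observe();im=manip.snapshot('wrist');cv2.imwrite('pics/w1.png',im);print(st['ee_pos'],st['joints'],st['opening'],st['eef_rot'])
W=cam('wrist',st);T=cam('top')
for p in [(373.7,236.3),(430.7,210.3),(460.3,267),(402.7,294.7)]:
    q=plane(T,*p,.074); print(q.round(4),np.round(proj(W,[*q,.074])))
X=[plane(T,(x-450)/3+140,y/3+150,.034) for x,y in [(612,65),(760,38),(790,190),(630,217)]]
print('tray',np.round(X,4),np.mean(X,0))
t=cv2.imread('pics/top0.png')
print('purple',plane(T,320,197,.11),plane(T,327,262,.11),'rack',plane(T,90,167,0),plane(T,252,165,0))
import pickle;pickle.dump(st,open('w1.pkl','wb'))
E
```

```text
contact_force: [1.6, 0.3, -0.8]
opening: 0.0601
grip_force: 0.0
contact_force: [1.2, 0.6, -0.1]
opening: 0.0597
grip_force: 0.0
contact_force: [-0.3, 0.4, 1.3]
opening: 0.0595
grip_force: 0.0
[ 0.48788955 -0.15914695  0.27905046] [-4.79025748e-01  1.86074216e-01  4.58515078e-02  1.43145932e+00
  1.40642899e-04 -1.06415945e-01] 0.059461184211752234 [-4.03718979e-04  1.85229024e-01  9.82695277e-01  1.95117808e-04]
[ 0.5524 -0.1081] [393. 253.]
[ 0.6022 -0.2126] [307. 335.]
[ 0.4982 -0.2626] [213. 259.]
[ 0.4472 -0.1586] [298. 164.]
tray [[0.6832 0.2307]
 [0.7024 0.1369]
 [0.6025 0.1146]
 [0.5838 0.2144]] [0.64300047 0.17413691]
purple [ 0.61486298 -0.00994373] [ 0.49831607 -0.02310015] rack [0.70117818 0.44308308] [0.7092253  0.12356083]
```

View pics/w1.png

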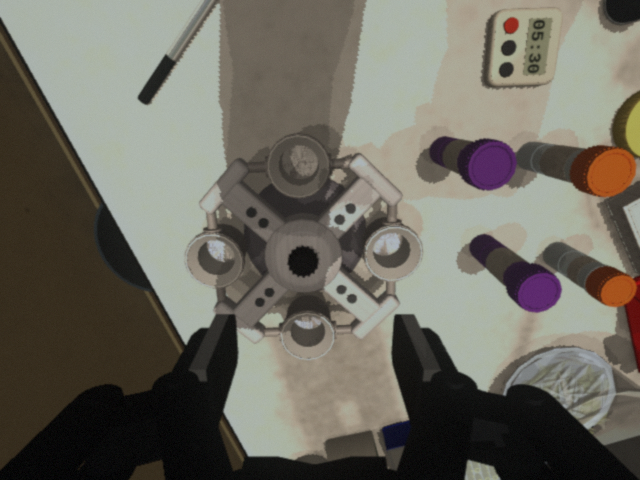

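The wrist view shows the buckets at about (298,164), (214,255), (307,335) and (393,252), within a few px of the prediction. I'll zoom in to fit the rims.

```bash
python3 - <<'E'
from h import *
im=cv2.imread('pics/w1.png')
cv2.imwrite('pics/c2.png',cv2.resize(im[122:368,178:432],None,fx=2.4,fy=2.4,interpolation=2))
E
```

```text
(no output)
```

View pics/c2.png

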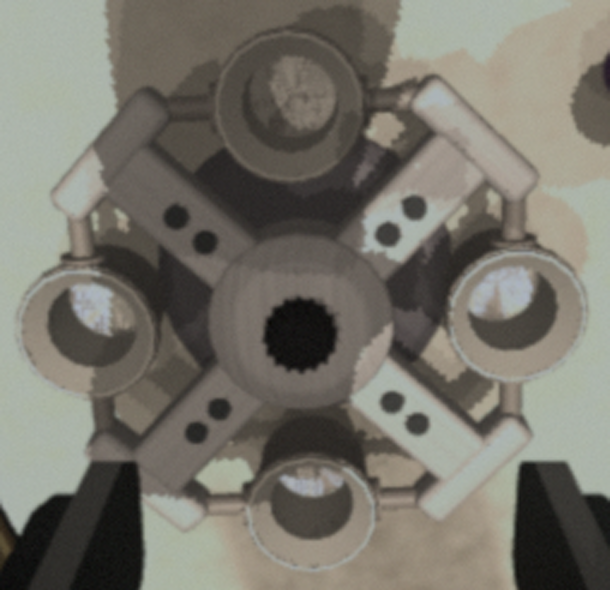

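```bash
python3 - <<'E'
from h import *;import pickle
from scipy.optimize import least_squares
st=pickle.load(open('w1.pkl','rb'));W=cam('wrist',st);T=cam('top')
def fit(P):
    f=lambda p:np.array([[p[0]+.082*np.cos(p[2]+k*np.pi/2),p[1]+.082*np.sin(p[2]+k*np.pi/2)] for k in range(4)])
    r=least_squares(lambda p:(f(p)-P).ravel(),[*P.mean(0),np.arctan2(*(P[0]-P.mean(0))[::-1])])
    print(P.round(4).tolist(),r.x,(abs(r.fun).max()*1e3).round(1));print(f(r.x).round(4));return r.x
# order ccw: left(+y), front? start at +y bucket then increasing angle
w=[(517,313.5),(291,105.5),(87,328),(312,511)]
fit(np.array([plane(W,x/2.4+178,y/2.4+122,.074) for x,y in w]))
t=[(373.7,236.3),(402.7,294.7),(460.3,267),(430.7,210.3)]
fit(np.array([plane(T,*p,.074) for p in t]))
for c,s in orange(cv2.imread('pics/w1.png'),60): print(c.round(),s[4],[plane(W,*c,z).round(4) for z in (.109,.087)])
E
```

```text
[[0.5525, -0.108], [0.4494, -0.1581], [0.4984, -0.2616], [0.6031, -0.2114]] [ 0.52583784 -0.18476839  1.23480827] 0.9
[[ 0.5529 -0.1074]
 [ 0.4484 -0.1577]
 [ 0.4988 -0.2622]
 [ 0.6033 -0.2118]]
[[0.5524, -0.1081], [0.4472, -0.1586], [0.4982, -0.2626], [0.6022, -0.2126]] [ 0.52500656 -0.18546913  1.23423103] 0.4
[[ 0.5521 -0.1081]
 [ 0.4476 -0.1584]
 [ 0.4979 -0.2629]
 [ 0.6024 -0.2125]]
[611. 172.] 1912 [array([0.5367, 0.0645]), array([0.5455, 0.0782])]
[618. 290.] 947 [array([0.6396, 0.0557]), array([0.6556, 0.0688])]
```

```bash
cat >> h.py <<'E'
def caplook(top,name,guess):
    st=manip.observe();im=manip.snapshot('wrist');cv2.imwrite(f'pics/{name}.png',im);W=cam('wrist',st)
    # fit: outline points of the cap's top disc = orange blob; use hull far side via min enclosing of top edge
    g=proj(W,[*guess,top-.011])
    c,s=min(orange(im,200),key=lambda r:np.hypot(*(r[0]-g)))
    P=plane(W,*c,top-.009)
    print('ee',st['ee_pos'].round(4),'open',round(st['opening'],4),'blob',c.round(1),s[:5],'cap',P.round(4),'delta cm',((P-st['ee_pos'][:2])*100).round(2))
E
python3 -m inch '[[0.7,3.6,-0.8,0,0,0,-0.4],[0.7,3.6,-0.8,0,0,0,-0.4],[0.7,3.6,-0.8,0,0,0,-0.4],[0.7,3.6,-0.8,0,0,0,-0.4],[0.7,3.6,-0.8,0,0,0,-0.4],[0.7,3.6,-0.8,0,0,0,-0.4],[0,0,0,0,0,0,-0.4],[0,0,0,0,0,0,-0.4]]'
python3 -c "
from h import *
caplook(.12,'w2',(.5324,.0582))"
```

```text
time_s: 2.85
ee_pos: [0.5296, 0.0578, 0.2315]
eef_rot: [0.0, 0.184, 0.983, -0.0]
contact_force: [-0.3, 0.4, -0.2]
opening: 0.0596
grip_force: 0.0
ee [0.5296 0.0578 0.2315] open 0.0596 blob [319.5 243.2] [ 290  216   55   53 1982] cap [0.5352 0.0588] delta cm [0.56 0.1 ]
```

View pics/w2.png

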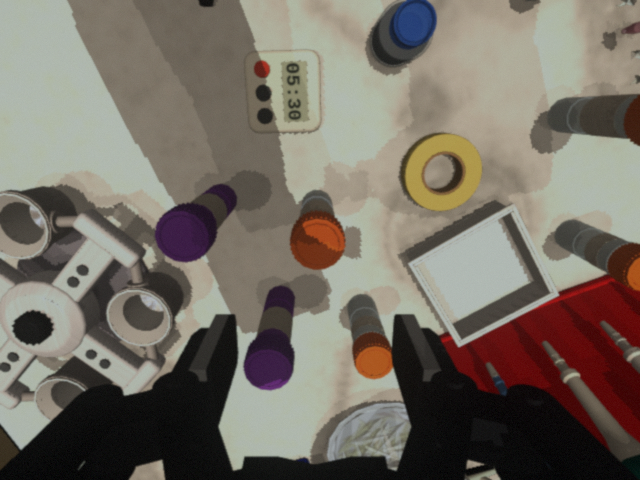

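Tall_2's cap is at about (318,245), well between the fingers and clear of both purple tubes, at (186,232) and (269,362). Its position agrees with triangulation to 2 mm, so I'm grasping it.

```bash

python3 -m inch '[[0.45,0.1,0,0,0,0,-0.4],[0,0,-2.4,0,0,0,-0.4],[0,0,-2.4,0,0,0,-0.4],[0,0,-2.4,0,0,0,-0.4],[0,0,-2.4,0,0,0,-0.4],[0,0,-2.4,0,0,0,-0.4],[0,0,-2.4,0,0,0,-0.4],[0,0,0,0,0,0,-0.4]]'
python3 -m inch '[[0,0,0,0,0,0,0.3],[0,0,0,0,0,0,1],[0,0,0,0,0,0,1],[0,0,0,0,0,0,1],[0,0,0,0,0,0,1],[0,0,0,0,0,0,1]]'
python3 -m inch '[[0,0,0.5,0,0,0,1],[0,0,2,0,0,0,1],[0,0,4,0,0,0,1],[0,0,4,0,0,0,1],[0,0,4,0,0,0,1],[0,0,2.5,0,0,0,1],[0,0,0,0,0,0,1],[0,0,0,0,0,0,1]]'
python3 -c "
from h import *
caplook(.27,'w3',(.534,.059))"
```

```text
time_s: 3.7
ee_pos: [0.5334, 0.0563, 0.085]
eef_rot: [-0.002, 0.186, 0.983, -0.0]
contact_force: [-0.3, -0.4, -0.2]
opening: 0.0595
grip_force: 0.0
time_s: 4.3
ee_pos: [0.5358, 0.057, 0.0889]
eef_rot: [0.002, 0.185, 0.983, -0.0]
contact_force: [-0.6, -0.8, 6.8]
opening: 0.0342
grip_force: 60.1
time_s: 5.1
ee_pos: [0.5348, 0.0573, 0.2576]
eef_rot: [0.0, 0.185, 0.983, 0.0]
contact_force: [0.2, 0.7, -1.8]
opening: 0.035
grip_force: 59.8
ee [0.5348 0.0573 0.2576] open 0.035 blob [312.5 375.2] [ 270  330   85   81 2441] cap [0.5532 0.0487] delta cm [ 1.84 -0.86]
```

View pics/w3.png

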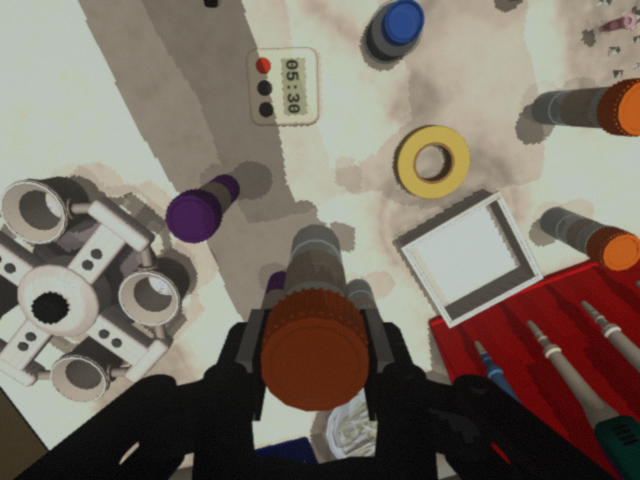

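The tall tube is held upright in the fingers, with its cap disc centred at about (315,358). I'll work out the in-hand offset.

```bash
cat >> h.py <<'E'
def handoff(u,v,dz=.031):
    st=manip.observe();W=cam('wrist',st);P=plane(W,u,v,st['ee_pos'][2]+dz)
    w,x,y,z=st['eef_rot'];R=Ro.from_quat([x,y,z,w]).as_matrix()
    d=np.r_[P-st['ee_pos'][:2],0];print('ee',st['ee_pos'].round(4),'world off mm',(d*1e3).round(1),'tool',(R.T@d*1e3).round(1),'tilt',(R[:,2]).round(4))
    return P
E
python3 -c "
from h import *
handoff(315,358)
W=cam('wrist',manip.observe());e=manip.observe()['ee_pos'];print(proj(W,[e[0],e[1],e[2]+.031]))"
```

```text
ee [0.5344 0.0573 0.2567] world off mm [-6.1  2.   0. ] tool [ 6.4 -0.3  0. ] tilt [-9.e-04  1.e-04 -1.e+00]
(np.float64(316.0912349625072), np.float64(374.95754872638395))
```

```bash

python3 -m inch '[[-0.44,-4,0,0,0,0,1],[-0.44,-4,0,0,0,0,1],[-0.44,-4,0,0,0,0,1],[-0.44,-4,0,0,0,0,1],[-0.44,-4,0,0,0,0,1],[-0.44,-4,0,0,0,0,1],[-0.44,-4,0,0,0,0,1],[-0.44,-4,0,0,0,0,1]]'
python3 -m inch '[[0,0,0,0,0,0,1],[0,0,0,0,0,0,1],[0,0,0,0,0,0,1],[0,0,0,0,0,0,1],[0,0,0,0,0,0,1]]'
python3 -c "
from h import *
st=manip.observe();print(((np.array([.4993,-.2627])-st['ee_pos'][:2])*100).round(2),st['joints'].round(2))
cv2.imwrite('pics/w4.png',manip.snapshot('wrist'))"
```

```text
time_s: 5.95
ee_pos: [0.4987, -0.2641, 0.2558]
eef_rot: [-0.001, 0.185, 0.983, 0.001]
contact_force: [0.5, 0.8, 0.0]
opening: 0.0346
grip_force: 59.9
time_s: 6.45
ee_pos: [0.4998, -0.2617, 0.2574]
eef_rot: [0.0, 0.185, 0.983, 0.0]
contact_force: [-0.7, 0.3, -0.1]
opening: 0.0345
grip_force: 60.0
[-0.05 -0.1 ] [-0.63  0.28  0.11  1.41  0.   -0.26]
```

View pics/w4.png

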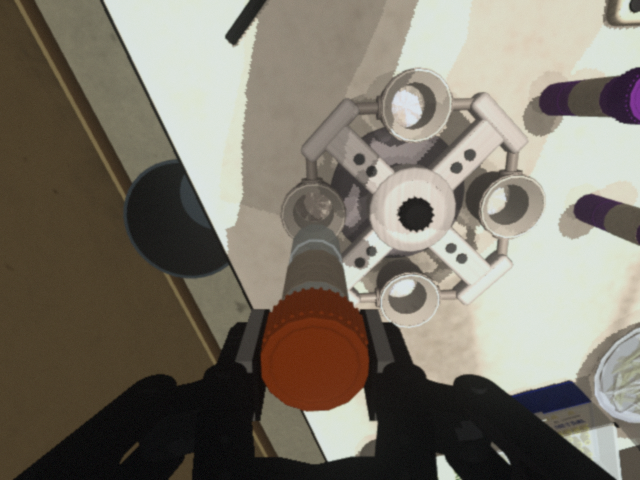

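The tube hangs upright above the near-left bucket (mouth at (314,210)). Descending with force checks.

```bash

python3 -m inch '[[-0.05,-0.1,0,0,0,0,1],[0,0,-2.5,0,0,0,1],[0,0,-2.5,0,0,0,1],[0,0,-2,0,0,0,1],[0,0,-1.5,0,0,0,1],[0,0,-1,0,0,0,1],[0,0,-1,0,0,0,1],[0,0,0,0,0,0,1]]'
python3 -m inch '[[0,0,-0.5,0,0,0,1],[0,0,-0.5,0,0,0,1],[0,0,-0.5,0,0,0,1],[0,0,0,0,0,0,1],[0,0,0,0,0,0,1]]'
```

```text
time_s: 7.3
ee_pos: [0.499, -0.2636, 0.1515]
eef_rot: [-0.0, 0.185, 0.983, 0.0]
contact_force: [0.7, 0.0, 0.3]
opening: 0.0351
grip_force: 60.1
time_s: 7.8
ee_pos: [0.4992, -0.2638, 0.1372]
eef_rot: [0.0, 0.185, 0.983, 0.0]
contact_force: [2.2, -0.5, -1.3]
opening: 0.0348
grip_force: 59.9
```

```bash

python3 -m inch '[[0,0,-0.4,0,0,0,1],[0,0,-0.4,0,0,0,1],[0,0,-0.4,0,0,0,1],[0,0,-0.4,0,0,0,1],[0,0,0,0,0,0,1],[0,0,0,0,0,0,1]]'
python3 -m inch '[[0,0,-0.2,0,0,0,1],[0,0,-0.2,0,0,0,1],[0,0,-0.1,0,0,0,1],[0,0,0,0,0,0,1],[0,0,0,0,0,0,1]]'
```

```text
time_s: 8.4
ee_pos: [0.4991, -0.2637, 0.121]
eef_rot: [-0.0, 0.185, 0.983, 0.0]
contact_force: [1.6, 0.0, -2.4]
opening: 0.0345
grip_force: 59.9
time_s: 8.9
ee_pos: [0.4994, -0.264, 0.1169]
eef_rot: [0.001, 0.185, 0.983, -0.0]
contact_force: [2.1, -0.3, 5.3]
opening: 0.0346
grip_force: 60.7
```

```bash

python3 -m inch '[[0,0,0,0,0,0,0],[0,0,0,0,0,0,-0.4],[0,0,0,0,0,0,-0.4],[0,0,0,0,0,0,-0.4],[0,0,0,0,0,0,-0.4],[0,0,0,0,0,0,-0.4]]'
python3 -m inch '[[0,0,1,0,0,0,-0.4],[0,0,2,0,0,0,-0.4],[0,0,3,0,0,0,-0.4],[0,0,3,0,0,0,-0.4],[0,0,3,0,0,0,-0.4],[0,0,1.5,0,0,0,-0.4],[0.3,4.6,0,0,0,0,-0.4],[0.3,4.6,0,0,0,0,-0.4]]'
python3 -m inch '[[0.3,4.6,0,0,0,0,-0.4],[0.3,4.6,0,0,0,0,-0.4],[0.3,4.6,0,0,0,0,-0.4],[0.3,4.6,0,0,0,0,-0.4],[0.3,4.6,0,0,0,0,-0.4],[0.3,4.6,0,0,0,0,-0.4],[0.3,4.6,0,0,0,0,-0.4],[0.3,4.6,0,0,0,0,-0.4]]'
python3 -m inch '[[0.3,4.6,-1.5,0,0,0,-0.4],[0.2,4.6,-1.5,0,0,0,-0.4],[0,0,0,0,0,0,-0.4],[0,0,0,0,0,0,-0.4],[0,0,0,0,0,0,-0.4]]'
python3 - <<'E'
from h import *
caplook(.12,'w5',(.536,.29))
cv2.imwrite('pics/s5.png',manip.snapshot('scene'));t=manip.snapshot('top');cv2.imwrite('pics/t5.png',t)
s=cv2.imread('pics/s5.png')
cv2.imwrite('pics/c5.png',np.hstack([cv2.resize(s[30:330,150:480],None,fx=1.6,fy=1.6)[:480],cv2.resize(t[190:310,350:480],(270,480))[:,:270]]))
E
```

```text
time_s: 9.5
ee_pos: [0.499, -0.2638, 0.1162]
eef_rot: [-0.0, 0.185, 0.983, 0.0]
contact_force: [0.2, 1.3, 0.2]
opening: 0.0597
grip_force: 0.0
time_s: 10.3
ee_pos: [0.5052, -0.1717, 0.2523]
eef_rot: [0.001, 0.187, 0.982, -0.0]
contact_force: [-0.1, 1.0, 0.1]
opening: 0.0599
grip_force: 0.0
time_s: 11.1
ee_pos: [0.5289, 0.1982, 0.2523]
eef_rot: [0.001, 0.185, 0.983, 0.0]
contact_force: [1.2, -0.8, -0.2]
opening: 0.0597
grip_force: 0.0
time_s: 11.6
ee_pos: [0.5343, 0.2876, 0.2221]
eef_rot: [0.0, 0.186, 0.983, 0.0]
contact_force: [-0.4, 0.2, 0.5]
opening: 0.0599
grip_force: 0.0
ee [0.5343 0.2876 0.2221] open 0.0599 blob [319.  245.6] [ 289  218   57   55 2117] cap [0.5385 0.2887] delta cm [0.42 0.11]
```

View pics/c5.png

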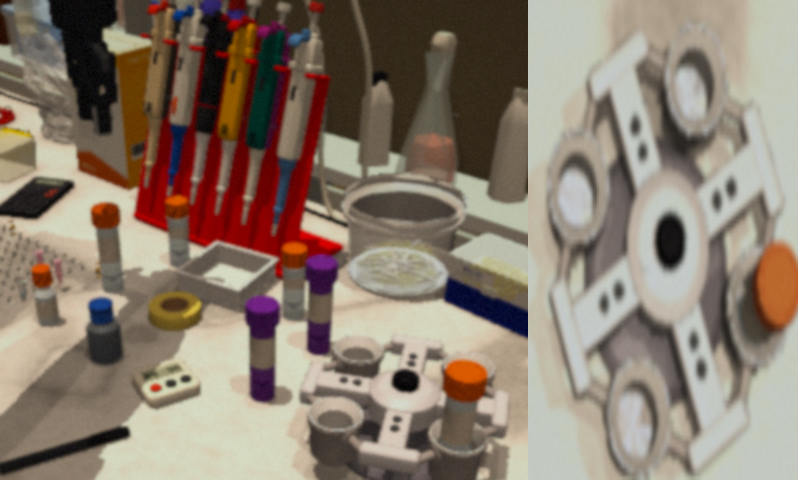

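Tall_2 stands upright in its bucket, with its cap at (464,378) in the crop. The pipette rack leans back with only a low front lip, so the reach to the short tubes is clear. Next is tall_1.

```bash

python3 -m inch '[[0.25,0.15,0,0,0,0,-0.4],[0,0,-2.4,0,0,0,-0.4],[0,0,-2.4,0,0,0,-0.4],[0,0,-2.4,0,0,0,-0.4],[0,0,-2.4,0,0,0,-0.4],[0,0,-2.4,0,0,0,-0.4],[0,0,-1.4,0,0,0,-0.4],[0,0,0,0,0,0,-0.4]]'
python3 -m inch '[[0,0,0,0,0,0,-0.4],[0,0,0,0,0,0,0.3],[0,0,0,0,0,0,1],[0,0,0,0,0,0,1],[0,0,0,0,0,0,1],[0,0,0,0,0,0,1],[0,0,0,0,0,0,1]]'
python3 -m inch '[[0,0,0.5,0,0,0,1],[0,0,2,0,0,0,1],[0,0,4,0,0,0,1],[0,0,4,0,0,0,1],[0,0,4,0,0,0,1],[0,0,2.5,0,0,0,1],[0,0,0,0,0,0,1],[0,0,0,0,0,0,1]]'
python3 -m inch '[[0,0,0,0,0,0,1],[0.12,-4,0,0,0,0,1],[0.12,-4,0,0,0,0,1],[0.12,-4,0,0,0,0,1],[0.12,-4,0,0,0,0,1],[0.12,-4,0,0,0,0,1],[0.12,-4,0,0,0,0,1],[0.12,-4,0,0,0,0,1]]'
python3 -m inch '[[0.12,-4,0,0,0,0,1],[0.12,-4,0,0,0,0,1],[0.12,-3.5,0,0,0,0,1],[0,0,0,0,0,0,1],[0,0,0,0,0,0,1],[0,0,0,0,0,0,1],[0,0,0,0,0,0,1]]'
python3 -c "
from h import *
st=manip.observe();print(((np.array([.553,-.108])-st['ee_pos'][:2])*100).round(2),st['joints'].round(2))
im=manip.snapshot('wrist');cv2.imwrite('pics/w6.png',im);print([(c.round(1),s) for c,s in orange(im,400)],[(c.round(1),s) for c,s in orange(cv2.imread('pics/w4.png'),400)])"
```

```text
time_s: 12.55
ee_pos: [0.5359, 0.2888, 0.0855]
eef_rot: [-0.001, 0.186, 0.983, -0.001]
contact_force: [-0.8, 0.0, 0.2]
opening: 0.0597
grip_force: 0.0
time_s: 13.25
ee_pos: [0.5372, 0.2898, 0.0887]
eef_rot: [0.001, 0.185, 0.983, 0.0]
contact_force: [-0.6, -2.1, 6.4]
opening: 0.0344
grip_force: 59.3
time_s: 14.05
ee_pos: [0.5366, 0.2898, 0.2575]
eef_rot: [0.0, 0.185, 0.983, 0.0]
contact_force: [0.6, 0.0, -1.1]
opening: 0.0347
grip_force: 59.9
time_s: 14.85
ee_pos: [0.5443, 0.0082, 0.256]
eef_rot: [-0.001, 0.185, 0.983, -0.0]
contact_force: [1.0, 1.0, -1.0]
opening: 0.0343
grip_force: 60.0
time_s: 15.55
ee_pos: [0.5485, -0.1041, 0.2571]
eef_rot: [-0.0, 0.185, 0.983, 0.0]
contact_force: [-0.1, -0.2, 0.3]
opening: 0.0344
grip_force: 60.1
[ 0.45 -0.39] [-0.34  0.27  0.1   1.4   0.    0.03]
[(array([ 62.7, 255.5]), array([  35,  227,   59,   56, 2316], dtype=int32)), (array([555.1, 259.8]), array([ 534,  240,   43,   39, 1189], dtype=int32))] [(array([314.1, 363.4]), array([ 261,  316,  108,   95, 7982], dtype=int32))]
```

View pics/w6.png

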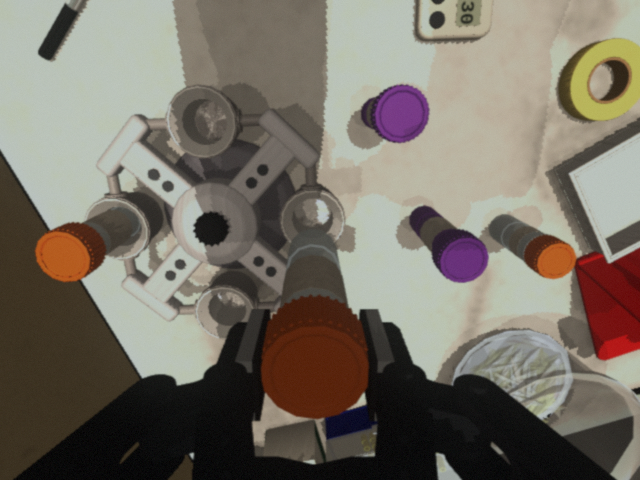

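Tall_1 is held upright over the right-hand bucket (mouth at (312,212)). It sits about 2 mm different along tool x from the first tube, so I'm correcting for that.

```bash

python3 -m inch '[[0.32,-0.35,0,0,0,0,1],[0,0,-2.5,0,0,0,1],[0,0,-2.5,0,0,0,1],[0,0,-2,0,0,0,1],[0,0,-1.5,0,0,0,1],[0,0,-1,0,0,0,1],[0,0,-1,0,0,0,1],[0,0,0,0,0,0,1]]'
python3 -m inch '[[0,0,-0.5,0,0,0,1],[0,0,-0.5,0,0,0,1],[0,0,-0.5,0,0,0,1],[0,0,0,0,0,0,1],[0,0,0,0,0,0,1]]'
python3 -m inch '[[0,0,-0.4,0,0,0,1],[0,0,-0.4,0,0,0,1],[0,0,-0.4,0,0,0,1],[0,0,-0.4,0,0,0,1],[0,0,0,0,0,0,1],[0,0,0,0,0,0,1]]'
```

```text
time_s: 16.4
ee_pos: [0.5515, -0.1086, 0.1513]
eef_rot: [-0.001, 0.185, 0.983, 0.0]
contact_force: [0.2, 0.1, -1.1]
opening: 0.0344
grip_force: 60.1
time_s: 16.9
ee_pos: [0.5519, -0.1088, 0.1373]
eef_rot: [0.0, 0.185, 0.983, 0.0]
contact_force: [0.2, -0.0, -0.2]
opening: 0.0344
grip_force: 60.0
time_s: 17.5
ee_pos: [0.5518, -0.1087, 0.1211]
eef_rot: [-0.0, 0.185, 0.983, 0.0]
contact_force: [-0.0, 0.6, -2.1]
opening: 0.0346
grip_force: 60.0
```

```bash

python3 -m inch '[[0,0,-0.2,0,0,0,1],[0,0,-0.2,0,0,0,1],[0,0,-0.1,0,0,0,1],[0,0,0,0,0,0,1],[0,0,0,0,0,0,1]]'
python3 -m inch '[[0,0,0,0,0,0,0],[0,0,0,0,0,0,-0.4],[0,0,0,0,0,0,-0.4],[0,0,0,0,0,0,-0.4],[0,0,0,0,0,0,-0.4],[0,0,0,0,0,0,-0.4]]'
python3 -m inch '[[0,0,1,0,0,0,-0.4],[0,0,2,0,0,0,-0.4],[0,0,3,0,0,0,-0.4],[0,0,3,0,0,0,-0.4],[0,0,2,0,0,0,-0.4],[2,3.45,0,0,0,0,-0.4],[2,3.45,0,0,0,0,-0.4],[2,3.45,0,0,0,0,-0.4]]'
python3 -m inch '[[2,3.45,-1.5,0,0,0,-0.4],[1.5,3.45,-1.5,0,0,0,-0.4],[0,0,0,0,0,0,-0.4],[0,0,0,0,0,0,-0.4],[0,0,0,0,0,0,-0.4]]'
python3 - <<'E'
from h import *
caplook(.098,'w7',(.647,.063))
cv2.imwrite('pics/s7.png',manip.snapshot('scene'))
E
```

```text
time_s: 18.0
ee_pos: [0.552, -0.1089, 0.1167]
eef_rot: [0.0, 0.185, 0.983, -0.0]
contact_force: [0.0, 0.3, 4.3]
opening: 0.0346
grip_force: 60.6
time_s: 18.6
ee_pos: [0.5518, -0.1088, 0.1162]
eef_rot: [-0.0, 0.185, 0.983, -0.0]
contact_force: [-0.5, -0.2, -0.2]
opening: 0.0597
grip_force: 0.0
time_s: 19.4
ee_pos: [0.6124, -0.0044, 0.2276]
eef_rot: [0.001, 0.186, 0.983, 0.0]
contact_force: [0.1, -0.3, -0.2]
opening: 0.0599
grip_force: 0.0
time_s: 19.9
ee_pos: [0.6468, 0.0632, 0.1972]
eef_rot: [0.0, 0.185, 0.983, -0.0]
contact_force: [1.1, -0.1, -0.4]
opening: 0.0596
grip_force: 0.0
ee [0.6468 0.0632 0.1972] open 0.0596 blob [316.1 246.8] [ 291  222   49   49 1722] cap [0.6502 0.0626] delta cm [ 0.34 -0.06]
```

View pics/w7.png

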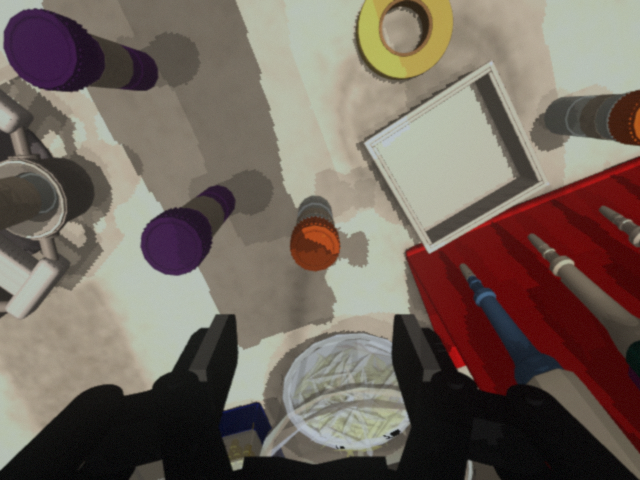

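Short_2's cap is at about (316,247), clear of purple (177,240) and the bowl. Grasping and carrying to bucket D.

```bash

python3 -m inch '[[0.17,-0.03,0,0,0,0,-0.4],[0,0,-2.4,0,0,0,-0.4],[0,0,-2.4,0,0,0,-0.4],[0,0,-2.4,0,0,0,-0.4],[0,0,-2.4,0,0,0,-0.4],[0,0,-2,0,0,0,-0.4],[0,0,-1.5,0,0,0,-0.4],[0,0,0,0,0,0,-0.4]]'
python3 -m inch '[[0,0,0,0,0,0,-0.4],[0,0,0,0,0,0,0.3],[0,0,0,0,0,0,1],[0,0,0,0,0,0,1],[0,0,0,0,0,0,1],[0,0,0,0,0,0,1],[0,0,0,0,0,0,1]]'
python3 -m inch '[[0,0,0.5,0,0,0,1],[0,0,2,0,0,0,1],[0,0,4,0,0,0,1],[0,0,4,0,0,0,1],[0,0,4,0,0,0,1],[0,0,2.5,0,0,0,1],[0,0,0,0,0,0,1],[0,0,0,0,0,0,1]]'
python3 -m inch '[[-0.63,-3.9,0,0,0,0,1],[-0.63,-3.9,0,0,0,0,1],[-0.63,-3.9,0,0,0,0,1],[-0.63,-3.9,0,0,0,0,1],[-0.63,-3.9,0,0,0,0,1],[-0.63,-3.9,0,0,0,0,1],[-0.63,-3.9,0,0,0,0,1],[0,0,0,0,0,0,1]]'
python3 -m inch '[[0,0,0,0,0,0,1],[0,0,0,0,0,0,1],[0,0,0,0,0,0,1],[0,0,0,0,0,0,1]]'
python3 -c "
from h import *
st=manip.observe();print(((np.array([.603,-.2122])-st['ee_pos'][:2])*100).round(2),st['joints'].round(2))
im=manip.snapshot('wrist');cv2.imwrite('pics/w8.png',im);print([(c.round(1),s) for c,s in orange(im,400)])"
```

```text
time_s: 20.8
ee_pos: [0.6474, 0.0627, 0.0635]
eef_rot: [-0.002, 0.186, 0.983, -0.0]
contact_force: [-0.8, 0.3, 0.1]
opening: 0.06
grip_force: 0.0
time_s: 21.5
ee_pos: [0.6492, 0.0633, 0.0666]
eef_rot: [0.001, 0.185, 0.983, 0.0]
contact_force: [-0.8, -0.9, 6.3]
opening: 0.0291
grip_force: 58.9
time_s: 22.3
ee_pos: [0.6485, 0.0635, 0.2355]
eef_rot: [0.0, 0.185, 0.983, 0.0]
contact_force: [0.2, 0.0, -0.9]
opening: 0.0297
grip_force: 59.2
time_s: 23.1
ee_pos: [0.603, -0.2138, 0.2329]
eef_rot: [-0.002, 0.188, 0.982, -0.0]
contact_force: [0.6, 0.6, -0.0]
opening: 0.0299
grip_force: 59.3
time_s: 23.5
ee_pos: [0.6046, -0.2084, 0.2352]
eef_rot: [-0.0, 0.185, 0.983, 0.0]
contact_force: [-0.1, 0.2, -0.3]
opening: 0.0292
grip_force: 59.3
[-0.16 -0.38] [-0.46  0.42  0.26  1.42  0.   -0.09]
[(array([448.3, 100.9]), array([ 413,   66,   71,   71, 3885], dtype=int32)), (array([149.6, 112. ]), array([ 116,   77,   70,   71, 3687], dtype=int32)), (array([314.5, 371.9]), array([ 269,  332,   91,   81, 5703], dtype=int32))]
```

View pics/w8.png

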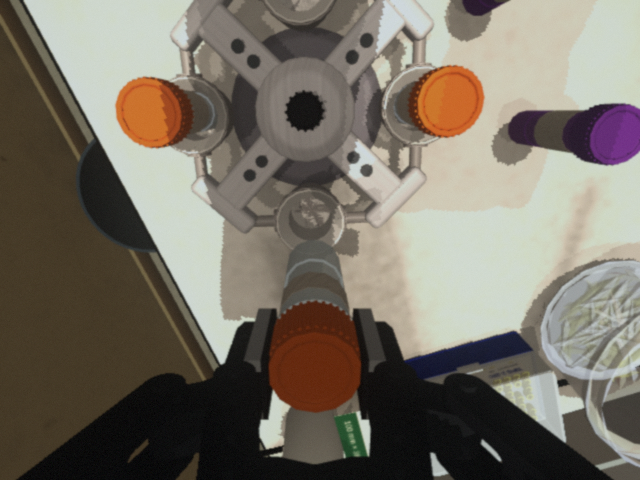

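Short_2 is over bucket D (mouth (310,215)), with both talls seated in facing buckets at (150,112) and (448,101). Lowering with the in-hand offset corrected.

```bash

python3 -m inch '[[-0.33,-0.32,0,0,0,0,1],[0,0,-2.5,0,0,0,1],[0,0,-2.5,0,0,0,1],[0,0,-2,0,0,0,1],[0,0,-1.5,0,0,0,1],[0,0,-1,0,0,0,1],[0,0,-1,0,0,0,1],[0,0,0,0,0,0,1]]'
python3 -m inch '[[0,0,-0.5,0,0,0,1],[0,0,-0.5,0,0,0,1],[0,0,-0.5,0,0,0,1],[0,0,0,0,0,0,1],[0,0,0,0,0,0,1]]'
python3 -m inch '[[0,0,-0.4,0,0,0,1],[0,0,-0.4,0,0,0,1],[0,0,-0.4,0,0,0,1],[0,0,-0.4,0,0,0,1],[0,0,0,0,0,0,1],[0,0,0,0,0,0,1]]'
```

```text
time_s: 24.35
ee_pos: [0.6009, -0.2126, 0.1294]
eef_rot: [-0.0, 0.185, 0.983, 0.0]
contact_force: [0.5, 0.5, 0.1]
opening: 0.0294
grip_force: 59.3
time_s: 24.85
ee_pos: [0.6013, -0.2126, 0.1151]
eef_rot: [0.0, 0.185, 0.983, 0.0]
contact_force: [3.2, 0.8, -1.8]
opening: 0.0297
grip_force: 59.3
time_s: 25.45
ee_pos: [0.6012, -0.2127, 0.0986]
eef_rot: [-0.0, 0.185, 0.983, 0.0]
contact_force: [5.2, 2.2, -2.1]
opening: 0.0295
grip_force: 59.4
```

```bash

python3 -m inch '[[0.15,0.05,0,0,0,0,1],[0,0,0,0,0,0,1],[0,0,0,0,0,0,1]]'
python3 -m inch '[[0,0,-0.2,0,0,0,1],[0,0,-0.2,0,0,0,1],[0,0,-0.1,0,0,0,1],[0,0,0,0,0,0,1],[0,0,0,0,0,0,1]]'
```

```text
time_s: 25.75
ee_pos: [0.6021, -0.2124, 0.0988]
eef_rot: [-0.001, 0.185, 0.983, -0.0]
contact_force: [1.3, -0.6, -0.6]
opening: 0.029
grip_force: 59.5
time_s: 26.25
ee_pos: [0.6026, -0.2124, 0.0946]
eef_rot: [0.0, 0.185, 0.983, -0.0]
contact_force: [-0.7, -0.3, 4.2]
opening: 0.0297
grip_force: 60.1
```

```bash

python3 -m inch '[[0,0,0,0,0,0,0],[0,0,0,0,0,0,-0.4],[0,0,0,0,0,0,-0.4],[0,0,0,0,0,0,-0.4],[0,0,0,0,0,0,-0.4],[0,0,0,0,0,0,-0.4]]'
python3 -m inch '[[0,0,1,0,0,0,-0.4],[0,0,2,0,0,0,-0.4],[0,0,3,0,0,0,-0.4],[0,0,3,0,0,0,-0.4],[0,0,3,0,0,0,-0.4],[0,0,2,0,0,0,-0.4],[0.3,4.43,0,0,0,0,-0.4],[0.3,4.43,0,0,0,0,-0.4]]'
python3 -m inch '[[0.4,4.43,0,0,0,0,-0.4],[0.4,4.43,0,0,0,0,-0.4],[0.4,4.43,0,0,0,0,-0.4],[0.4,4.43,0,0,0,0,-0.4],[0.4,4.43,0,0,0,0,-0.4],[0.4,4.43,0,0,0,0,-0.4],[0.4,4.43,0,0,0,0,-0.4],[0.4,4.43,-2,0,0,0,-0.4]]'
python3 -m inch '[[0.4,4.4,-2,0,0,0,-0.4],[0,0,0,0,0,0,-0.4],[0,0,0,0,0,0,-0.4],[0,0,0,0,0,0,-0.4],[0,0,0,0,0,0,-0.4]]'
python3 - <<'E'
from h import *
caplook(.098,'w9',(.647,.275))
s=manip.snapshot('scene');t=manip.snapshot('top');cv2.imwrite('pics/t9.png',t)
w=cv2.imread('pics/w9.png')
cv2.imwrite('pics/c9.png',np.hstack([cv2.resize(w,(400,300)),cv2.resize(s[200:350,310:490],(360,300))]))
E
```

```text
time_s: 26.85
ee_pos: [0.6026, -0.2123, 0.0942]
eef_rot: [-0.0, 0.185, 0.983, 0.0]
contact_force: [-1.1, 0.4, -0.2]
opening: 0.06
grip_force: 0.0
time_s: 27.65
ee_pos: [0.6088, -0.1238, 0.2357]
eef_rot: [0.001, 0.187, 0.982, -0.0]
contact_force: [0.5, 0.3, -0.2]
opening: 0.0599
grip_force: 0.0
time_s: 28.45
ee_pos: [0.6415, 0.2329, 0.2177]
eef_rot: [0.003, 0.185, 0.983, 0.001]
contact_force: [1.4, -0.5, 0.8]
opening: 0.0594
grip_force: 0.0
time_s: 28.95
ee_pos: [0.6451, 0.2735, 0.1956]
eef_rot: [0.001, 0.186, 0.983, 0.0]
contact_force: [-1.0, 0.2, -0.1]
opening: 0.0597
grip_force: 0.0
ee [0.6451 0.2735 0.1956] open 0.0597 blob [316.5 245. ] [ 292  217   50   55 2086] cap [0.647  0.2738] delta cm [0.19 0.03]
```

View pics/c9.png

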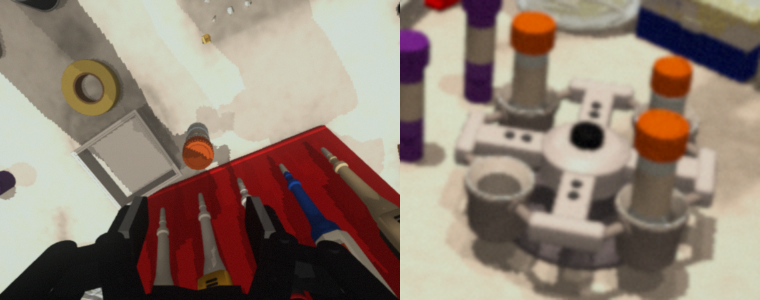

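Three tubes are seated upright; bucket B at front left is still empty. Before descending beside the rack, I'll check the pipette geometry.

```bash
python3 - <<'E'
from h import *
T,S=cam('top'),cam('scene')
for a,b in [((231,157),(322,175)),((210,34),(347,34)),((127,155),(259,142))]: 
    p,e=tri(ray(T,*a),ray(S,*b));print(p.round(3),e.round(3))
E
```

```text
[0.706 0.152 0.068] 0.011
[0.792 0.157 0.347] 0.003
[0.698 0.34  0.094] 0.009
```

Pipettes lean back (x≈0.72 at z=0.14), which leaves clearance. Grasping short_1.

```bash

python3 -m inch '[[0.07,0.03,0,0,0,0,-0.4],[0,0,-2.4,0,0,0,-0.4],[0,0,-2.4,0,0,0,-0.4],[0,0,-2.4,0,0,0,-0.4],[0,0,-2.4,0,0,0,-0.4],[0,0,-2,0,0,0,-0.4],[0,0,-1.35,0,0,0,-0.4],[0,0,0,0,0,0,-0.4]]'
python3 -m inch '[[0,0,0,0,0,0,-0.4],[0,0,0,0,0,0,0.3],[0,0,0,0,0,0,1],[0,0,0,0,0,0,1],[0,0,0,0,0,0,1],[0,0,0,0,0,0,1],[0,0,0,0,0,0,1]]'
python3 -m inch '[[0,0,0.5,0,0,0,1],[0,0,2,0,0,0,1],[0,0,4,0,0,0,1],[0,0,4,0,0,0,1],[0,0,4,0,0,0,1],[0,0,4,0,0,0,1],[0,0,0,0,0,0,1],[0,0,0,0,0,0,1]]'
python3 -m inch '[[-1.98,-4.32,0,0,0,0,1],[-1.98,-4.32,0,0,0,0,1],[-1.98,-4.32,0,0,0,0,1],[-1.98,-4.32,0,0,0,0,1],[-1.98,-4.32,0,0,0,0,1],[-1.98,-4.32,0,0,0,0,1],[-1.98,-4.32,0,0,0,0,1],[0,0,0,0,0,0,1]]'
python3 -m inch '[[-1.98,-4.32,0,0,0,0,1],[-1.98,-4.32,0,0,0,0,1],[-1.98,-4.32,0,0,0,0,1],[0,0,0,0,0,0,1],[0,0,0,0,0,0,1],[0,0,0,0,0,0,1],[0,0,0,0,0,0,1]]'
python3 -c "
from h import *
st=manip.observe();print(st['ee_pos'],((np.array([.448,-.158])-st['ee_pos'][:2])*100).round(2),st['joints'].round(2))
im=manip.snapshot('wrist');cv2.imwrite('pics/w10.png',im);print([(c.round(1),s) for c,s in orange(im,400)])"
```

```text
time_s: 29.9
ee_pos: [0.6445, 0.2746, 0.0629]
eef_rot: [-0.001, 0.185, 0.983, -0.001]
contact_force: [-0.1, -0.3, -0.3]
opening: 0.0595
grip_force: 0.0
time_s: 30.6
ee_pos: [0.646, 0.2752, 0.0662]
eef_rot: [0.001, 0.185, 0.983, 0.0]
contact_force: [-0.8, -1.1, 6.0]
opening: 0.0296
grip_force: 58.9
time_s: 31.4
ee_pos: [0.6455, 0.2751, 0.2508]
eef_rot: [0.001, 0.185, 0.983, 0.0]
contact_force: [0.2, 0.6, -1.7]
opening: 0.0293
grip_force: 59.3
time_s: 32.2
ee_pos: [0.5041, -0.0312, 0.2486]
eef_rot: [-0.001, 0.188, 0.982, -0.001]
contact_force: [0.3, 0.4, -0.5]
opening: 0.0297
grip_force: 59.5
time_s: 32.9
ee_pos: [0.4477, -0.1557, 0.2494]
eef_rot: [-0.0, 0.184, 0.983, 0.0]
contact_force: [0.3, 0.1, -1.5]
opening: 0.0297
grip_force: 59.7
[ 0.44774356 -0.15568333  0.24940385] [ 0.03 -0.23] [-0.51  0.12 -0.11  1.34  0.   -0.14]
[(array([429.3, 352.5]), array([ 402,  328,   53,   48, 1814], dtype=int32)), (array([196.1, 359.4]), array([ 172,  338,   52,   45, 1634], dtype=int32)), (array([314.7, 420.9]), array([ 276,  396,   62,   48, 1343], dtype=int32))]
```

View pics/w10.png

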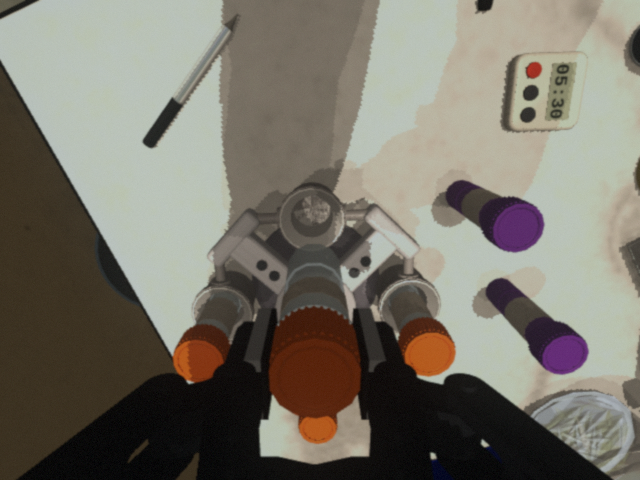

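Short_1 is over the last bucket (mouth (312,215)), with the other three in place. Lowering.

```bash

python3 -m inch '[[-0.1,-0.16,0,0,0,0,1],[0,0,-2.5,0,0,0,1],[0,0,-2.5,0,0,0,1],[0,0,-2.5,0,0,0,1],[0,0,-2,0,0,0,1],[0,0,-1.5,0,0,0,1],[0,0,-1,0,0,0,1],[0,0,0,0,0,0,1]]'
python3 -m inch '[[0,0,-0.5,0,0,0,1],[0,0,-0.5,0,0,0,1],[0,0,-0.4,0,0,0,1],[0,0,0,0,0,0,1],[0,0,0,0,0,0,1]]'
python3 -m inch '[[0,0,-0.4,0,0,0,1],[0,0,-0.4,0,0,0,1],[0,0,-0.4,0,0,0,1],[0,0,-0.4,0,0,0,1],[0,0,0,0,0,0,1],[0,0,0,0,0,0,1]]'
```

```text
time_s: 33.75
ee_pos: [0.4459, -0.158, 0.1288]
eef_rot: [-0.001, 0.185, 0.983, 0.0]
contact_force: [-0.2, -1.0, -1.2]
opening: 0.0297
grip_force: 59.7
time_s: 34.25
ee_pos: [0.4463, -0.1586, 0.1159]
eef_rot: [0.0, 0.185, 0.983, -0.0]
contact_force: [-0.7, 0.2, -1.0]
opening: 0.0297
grip_force: 59.7
time_s: 34.85
ee_pos: [0.4463, -0.1586, 0.0997]
eef_rot: [-0.0, 0.185, 0.983, 0.0]
contact_force: [0.5, 0.3, -0.3]
opening: 0.0293
grip_force: 59.7
```

```bash

python3 -m inch '[[0,0,-0.2,0,0,0,1],[0,0,-0.2,0,0,0,1],[0,0,-0.2,0,0,0,1],[0,0,0,0,0,0,1],[0,0,0,0,0,0,1]]'
python3 -m inch '[[0,0,0,0,0,0,0],[0,0,0,0,0,0,-0.4],[0,0,0,0,0,0,-0.4],[0,0,0,0,0,0,-0.4],[0,0,0,0,0,0,-0.4],[0,0,0,0,0,0,-0.4]]'
python3 -m inch '[[0,0,1,0,0,0,-0.4],[0,0,2,0,0,0,-0.4],[0,0,3,0,0,0,-0.4],[0,0,3,0,0,0,-0.4],[0,0,3,0,0,0,-0.4],[0,0,2,0,0,0,-0.4],[-0.2,4.42,0,0,0,0,-0.4],[-0.2,4.42,0,0,0,0,-0.4]]'
python3 -m inch '[[-0.2,4.42,0,0,0,0,-0.4],[-0.2,4.42,0,0,0,0,-0.4],[-0.2,4.42,0,0,0,0,-0.4],[-0.2,4.42,0,0,0,0,-0.4],[-0.2,4.42,0,0,0,0,-0.4],[-0.2,4.42,-1,0,0,0,-0.4],[-0.2,4.42,-2,0,0,0,-0.4],[-0.2,4.42,-2,0,0,0,-0.4]]'
python3 -m inch '[[0,0,0,0,0,0,-0.4],[0,0,0,0,0,0,-0.4],[0,0,0,0,0,0,-0.4]]'
python3 - <<'E'
from h import *
caplook(.078,'w11',(.4262,.2839))
s=manip.snapshot('scene');t=manip.snapshot('top');cv2.imwrite('pics/t11.png',t)
w=cv2.imread('pics/w11.png')
cv2.imwrite('pics/c11.png',np.vstack([np.hstack([cv2.resize(w,(400,300)),cv2.resize(s[200:350,310:490],(360,300))]),np.hstack([cv2.resize(t[150:240,180:270],(300,300),interpolation=2),cv2.resize(t[180:320,350:480],(460,300))])]))
E
```

```text
time_s: 35.35
ee_pos: [0.4465, -0.1587, 0.0941]
eef_rot: [0.0, 0.185, 0.983, -0.0]
contact_force: [-0.6, -0.2, 5.1]
opening: 0.0294
grip_force: 60.0
time_s: 35.95
ee_pos: [0.4463, -0.1586, 0.0937]
eef_rot: [-0.0, 0.185, 0.983, -0.0]
contact_force: [0.3, -0.8, -0.7]
opening: 0.06
grip_force: 0.0
time_s: 36.75
ee_pos: [0.4425, -0.07, 0.235]
eef_rot: [0.001, 0.187, 0.982, -0.0]
contact_force: [-0.4, 0.5, 0.2]
opening: 0.0595
grip_force: 0.0
time_s: 37.55
ee_pos: [0.4261, 0.2855, 0.1844]
eef_rot: [0.001, 0.185, 0.983, 0.001]
contact_force: [1.2, 0.6, 0.3]
opening: 0.0595
grip_force: 0.0
time_s: 37.85
ee_pos: [0.4266, 0.2829, 0.1846]
eef_rot: [0.0, 0.185, 0.983, 0.0]
contact_force: [-0.1, 1.2, 0.4]
opening: 0.0599
grip_force: 0.0
ee [0.4266 0.2829 0.1846] open 0.0599 blob [317.3 240.7] [299 224  35  35 781] cap [0.4286 0.2837] delta cm [0.21 0.08]
```

View pics/c11.png

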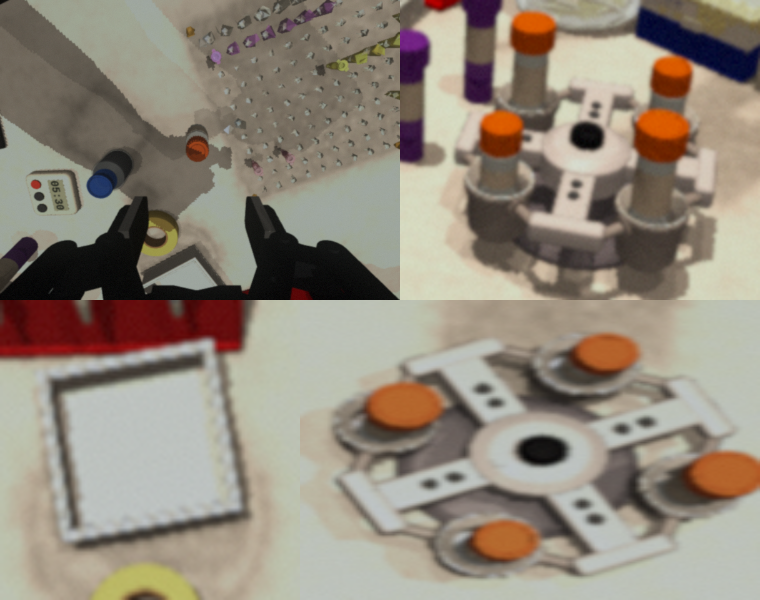

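All four tubes are seated, like opposite like, and the tray is empty. The vial's cap is at (197,149) in the half-size view. I'm narrowing the opening to keep the fingers off the peg board beside it.

```bash

python3 -m inch '[[0.1,0.06,0,0,0,0,0.05],[0,0,-2.4,0,0,0,0.05],[0,0,-2.4,0,0,0,0.05],[0,0,-2.4,0,0,0,0.05],[0,0,-2,0,0,0,0.05],[0,0,-1.2,0,0,0,0.05],[0,0,0,0,0,0,0.05],[0,0,0,0,0,0,0.05]]'
python3 - <<'E'
from h import *
T=cam('top')
X=[plane(T,*p,.034) for p in [(192.6,171.6),(243.6,162.3),(253.5,213.6),(201,223.5)]]
print(np.round(X,4),np.mean(X,0),[np.linalg.norm(X[i]-X[i-1]).round(4) for i in range(4)])
w=cv2.imread('pics/w9.png')[:,:];cv2.imwrite('pics/c12.png',cv2.resize(w[140:340,90:310],None,fx=3,fy=3,interpolation=2))
im=manip.snapshot('wrist');cv2.imwrite('pics/w12.png',im)
E
```

```text
time_s: 38.8
ee_pos: [0.4278, 0.284, 0.0804]
eef_rot: [0.0, 0.186, 0.983, 0.0]
contact_force: [0.1, 0.8, -1.1]
opening: 0.0407
grip_force: 0.0
[[0.6833 0.2334]
 [0.7032 0.1364]
 [0.602  0.1143]
 [0.5816 0.2124]] [0.64252586 0.17410671] [np.float64(0.1039), np.float64(0.099), np.float64(0.1036), np.float64(0.1002)]
```

View pics/w12.png

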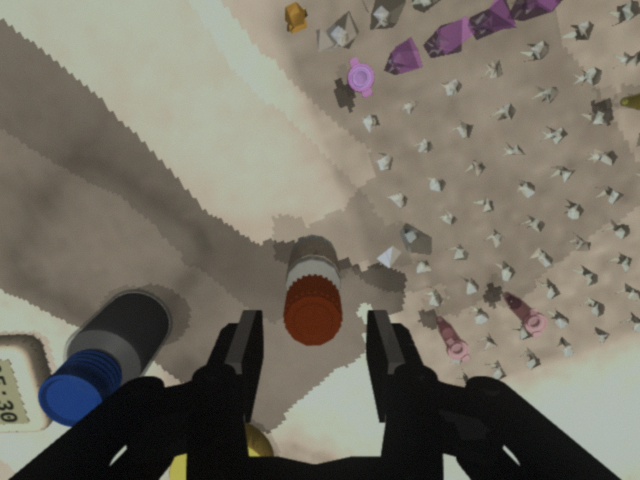

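The vial's cap is centred between the fingers at (313,315) and the pegs are low and clear. The tray centre is (0.6425, 0.174), with sides of 99–104 mm, as they should be.

```bash

python3 -m inch '[[0,0,-1.5,0,0,0,0.05],[0,0,-1.2,0,0,0,0.05],[0,0,-0.75,0,0,0,0.05],[0,0,0,0,0,0,0.05],[0,0,0,0,0,0,0.05]]'
python3 -m inch '[[0,0,0,0,0,0,0.5],[0,0,0,0,0,0,1],[0,0,0,0,0,0,1],[0,0,0,0,0,0,1],[0,0,0,0,0,0,1],[0,0,0,0,0,0,1]]'
python3 -m inch '[[0,0,0.5,0,0,0,1],[0,0,2,0,0,0,1],[0,0,3,0,0,0,1],[0,0,3,0,0,0,1],[0,0,3,0,0,0,1],[0,0,0.5,0,0,0,1],[0,0,0,0,0,0,1],[0,0,0,0,0,0,1]]'
python3 -m inch '[[3.58,-1.83,0,0,0,0,1],[3.58,-1.83,0,0,0,0,1],[3.58,-1.83,0,0,0,0,1],[3.58,-1.83,0,0,0,0,1],[3.58,-1.83,0,0,0,0,1],[3.58,-1.83,0,0,0,0,1],[0,0,0,0,0,0,1],[0,0,0,0,0,0,1]]'
python3 -m inch '[[0,0,0,0,0,0,1],[0,0,0,0,0,0,1],[0,0,0,0,0,0,1]]'
python3 -c "
from h import *
st=manip.observe();print(st['ee_pos'],((np.array([.6425,.1741])-st['ee_pos'][:2])*100).round(2))
im=manip.snapshot('wrist');cv2.imwrite('pics/w13.png',im)"
```

```text
time_s: 39.35
ee_pos: [0.4274, 0.2841, 0.0455]
eef_rot: [-0.0, 0.185, 0.983, 0.0]
contact_force: [0.4, 0.2, 0.4]
opening: 0.0404
grip_force: 0.0
time_s: 39.95
ee_pos: [0.4277, 0.2842, 0.0458]
eef_rot: [0.0, 0.185, 0.983, 0.0]
contact_force: [-0.4, -0.8, 6.4]
opening: 0.0216
grip_force: 58.7
time_s: 40.75
ee_pos: [0.4268, 0.2838, 0.1643]
eef_rot: [-0.001, 0.185, 0.983, -0.0]
contact_force: [-0.4, -0.1, -0.1]
opening: 0.0213
grip_force: 58.7
time_s: 41.55
ee_pos: [0.6419, 0.1735, 0.1628]
eef_rot: [-0.002, 0.186, 0.983, -0.001]
contact_force: [-1.0, -0.1, -0.6]
opening: 0.0218
grip_force: 58.7
time_s: 41.85
ee_pos: [0.6414, 0.175, 0.1657]
eef_rot: [0.0, 0.185, 0.983, 0.0]
contact_force: [-0.1, -0.0, -0.2]
opening: 0.0212
grip_force: 58.7
[0.64136601 0.17495327 0.16565574] [ 0.11 -0.09]
```

View pics/w13.png

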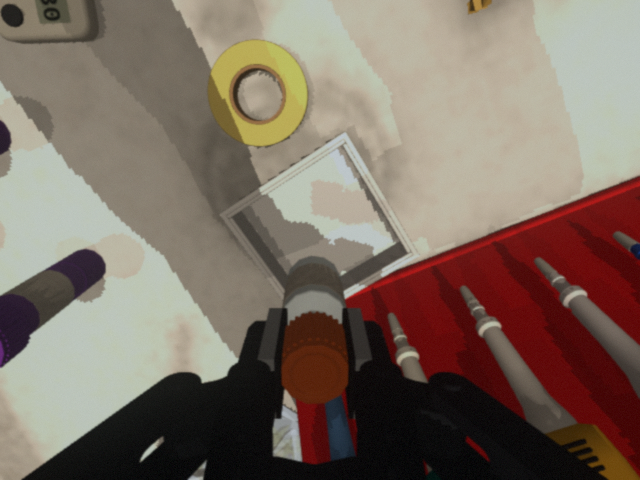

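The vial is upright above the tray, which is centred at (318,222). Lowering it to the tray floor.

```bash

python3 -m inch '[[0.1,-0.08,-1,0,0,0,1],[0,0,-2.4,0,0,0,1],[0,0,-2.4,0,0,0,1],[0,0,-2,0,0,0,1],[0,0,-1.5,0,0,0,1],[0,0,-1,0,0,0,1],[0,0,0,0,0,0,1],[0,0,0,0,0,0,1]]'
python3 -m inch '[[0,0,-0.3,0,0,0,1],[0,0,-0.3,0,0,0,1],[0,0,-0.3,0,0,0,1],[0,0,0,0,0,0,1],[0,0,0,0,0,0,1]]'
```

```text
time_s: 42.7
ee_pos: [0.6433, 0.1735, 0.0626]
eef_rot: [0.0, 0.185, 0.983, 0.0]
contact_force: [0.0, -0.7, -0.8]
opening: 0.0215
grip_force: 58.7
time_s: 43.2
ee_pos: [0.6431, 0.1734, 0.0533]
eef_rot: [-0.0, 0.185, 0.983, -0.0]
contact_force: [0.2, 0.0, 0.7]
opening: 0.0212
grip_force: 58.7
```

```bash

python3 -m inch '[[0,0,-0.2,0,0,0,1],[0,0,-0.15,0,0,0,1],[0,0,-0.1,0,0,0,1],[0,0,-0.05,0,0,0,1],[0,0,0,0,0,0,1],[0,0,0,0,0,0,1]]'
python3 -m inch '[[0,0,0,0,0,0,0.4],[0,0,0,0,0,0,0],[0,0,0,0,0,0,0],[0,0,0,0,0,0,0],[0,0,0,0,0,0,0]]'
python3 -m inch '[[0,0,1,0,0,0,0],[0,0,2,0,0,0,0],[0,0,3,0,0,0,0],[0,0,3,0,0,0,0],[0,0,3,0,0,0,0],[-3,3,2,0,0,0,0],[-4,3,0,0,0,0,0],[-4,3,0,0,0,0,0]]'
python3 -m inch '[[-4,3,0,0,0,0,0],[-3,3,0,0,0,0,0],[0,0,0,0,0,0,0],[0,0,0,0,0,0,0],[0,0,0,0,0,0,0],[0,0,0,0,0,0,0]]'
python3 - <<'E'
from h import *
T,S=cam('top'),cam('scene')
s=manip.snapshot('scene');t=manip.snapshot('top')
for c,st in orange(t,100):
    best=min([tri(ray(T,*c),ray(S,*d)) for d,_ in orange(s,100)],key=lambda r:r[1]);print(c.round(),best[0].round(4),best[1].round(4))
cv2.imwrite('pics/c14.png',np.hstack([cv2.resize(s[140:350,230:490],(416,336)),cv2.resize(t[140:320,170:480],(384,336))]))
E
```

```text
time_s: 43.8
ee_pos: [0.6433, 0.1734, 0.0489]
eef_rot: [0.0, 0.185, 0.983, 0.0]
contact_force: [-1.2, -0.9, 5.8]
opening: 0.0215
grip_force: 59.1
time_s: 44.3
ee_pos: [0.6431, 0.1734, 0.0481]
eef_rot: [-0.0, 0.185, 0.983, -0.0]
contact_force: [0.8, -0.1, -0.0]
opening: 0.0424
grip_force: 0.0
time_s: 45.1
ee_pos: [0.5323, 0.264, 0.1896]
eef_rot: [0.001, 0.186, 0.983, 0.001]
contact_force: [0.0, 1.2, -0.1]
opening: 0.043
grip_force: 0.0
time_s: 45.7
ee_pos: [0.4641, 0.3227, 0.1883]
eef_rot: [0.0, 0.186, 0.983, -0.0]
contact_force: [-0.3, -0.5, 0.5]
opening: 0.0429
grip_force: 0.0
[220. 187.] [0.6419 0.1728 0.0737] 0.0003
[436. 204.] [ 0.6019 -0.2135  0.1175] 0.0016
[379. 229.] [ 0.5511 -0.1104  0.1391] 0.0013
[470. 261.] [ 0.4978 -0.2631  0.1397] 0.0012
[407. 292.] [ 0.447  -0.1601  0.1177] 0.0005
```

View pics/c14.png

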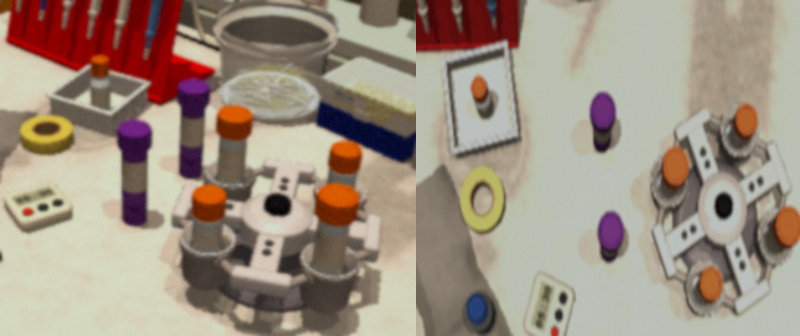

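The vial stands upright in the middle of the tray. Cap heights (tall +28 mm, short +27 mm, vial +4 mm above their bench heights) show everything seated.

```bash
python3 -c "
from bench import manip
print(manip.hand_in())"
```

```text
the job is handed in; nothing more can be done
None
```

The job is handed in at about 46 s: the four tubes are seated upright with like facing like across the hub, the vial stands in the middle of the tray, and the robot is clear of everything.

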